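# Pick the punch and the setter out of a crowded rack and stand them on the setting block

## Task

Get ready for an eyelet: take the long hole punch (flat disc head) and the short eyelet setter (ball head) out of the crowded leaning rack, and stand the punch upright in the middle of the square white pad and the setter upright in the middle of the round steel anvil. Leave all the other tools in their holes and do not shift the jar, the tape roll or the tape measure.

Things in the scene. Friction and masses are not known exactly. Their poses are not given: they have to be found in the camera images.
- hole_punch: Hole punch, to be taken: plain steel, the longest, 150 mm, 0.15 to 0.31 kg; flat disc head 26 mm across, 8 mm thick; bare shank up to 141 mm above the foot. Foot flat and round, 30 mm across, 36 mm high, then tapering to a round shank 20 mm across from 46 mm up. Origin: middle of the foot's underside (at the start on the bottom of its hole); own z runs up along the tool.
- eyelet_setter: Eyelet setter, to be taken: plain steel, the shortest, 131 mm, 0.15 to 0.31 kg; ball-like head 25 mm across, 18 mm high; bare shank up to 113 mm above the foot. Foot flat and round, 30 mm across, 36 mm high, then tapering to a round shank 20 mm across from 46 mm up. Origin: middle of the foot's underside (at the start on the bottom of its hole); own z runs up along the tool.
- taper_drift: Tapered drift, stays: steel, 140 mm, no head; its upper 36 mm taper to a narrow tip 6 mm across. Foot flat and round, 30 mm across, 36 mm high, then tapering to a round shank 20 mm across from 46 mm up. Origin: middle of the foot's underside (at the start on the bottom of its hole); own z runs up along the tool.
- hex_chisel: Hex-headed chisel, stays: steel, 138 mm, six-sided head 29 mm across the corners over the top 26 mm. Foot flat and round, 30 mm across, 36 mm high, then tapering to a round shank 20 mm across from 46 mm up. Origin: middle of the foot's underside (at the start on the bottom of its hole); own z runs up along the tool.
- tool_rack: Fixed plywood rack; its drilled face (148 mm up the slope, 312 mm along y) slopes down to its front, its own -x, roughly toward the robot. Origin: on the worktop below the middle of the steel tools' row (at the face); y along the row, z up. All its tools stand square to the face, leaning 30 degrees: their axis in the rack's frame is (-0.5, 0, 0.866). Holes 42 mm deep, 1.6 mm wider than the tools.
- rack_face (a point): Middle of the steel tools' row on the rack's sloping face, 106 mm above the worktop. The four steel tools stand in this row at -93, -31, 31 and 93 mm along the rack's y, in an order that changes. Each has one or two wooden handles 46 mm away, axis to axis, so the fingers fit beside its shank only in one range of directions, which differs from place to place.
- setting_block: Fixed dark wooden setting block, 92 x 176 x 34 mm high. Origin: centre of its underside; own y is its length. It bears a square white pad and a round steel anvil, both 6 mm thick, tops 40 mm above the worktop. It can be turned any way.
- pad_middle (a point): Middle of the top of the square white pad (62 x 62 mm), at +45 mm on the block's y axis, 40 mm above the worktop.
- anvil_middle (a point): Middle of the top of the round steel anvil (62 mm across), at -45 mm on the block's y axis, 40 mm above the worktop.
- tack_jar: Bystander: jar of tacks, 60 mm across, 82 mm high, origin under its middle.
- masking_tape: Bystander: roll of masking tape lying flat, 100 mm across, 24 mm high, origin under its middle.
- tape_measure: Bystander: tape measure, 65 x 71 x 65 mm, origin under its middle.
- handle_a: Wooden-handled tool, stays in the rack at -62 mm along the row and 34 mm up the slope from it. Turned handle 32 mm across at most, blade end down in its hole. Origin: at the bottom of its hole; own z runs up along the tool (30 degree lean); overall 122 mm, handle from 48 to 122 mm above the origin.
- handle_b: Wooden-handled tool, stays in the rack at 0 mm along the row and -34 mm up the slope from it. Turned handle 32 mm across at most, blade end down in its hole. Origin: at the bottom of its hole; own z runs up along the tool (30 degree lean); overall 122 mm, handle from 48 to 122 mm above the origin.
- handle_c: Wooden-handled tool, stays in the rack at 62 mm along the row and 34 mm up the slope from it. Turned handle 32 mm across at most, blade end down in its hole. Origin: at the bottom of its hole; own z runs up along the tool (30 degree lean); overall 122 mm, handle from 48 to 122 mm above the origin.
- handle_d: Wooden-handled tool, stays in the rack at 115 mm along the row and 41 mm up the slope from it. Turned handle 32 mm across at most, blade end down in its hole. Origin: at the bottom of its hole; own z runs up along the tool (30 degree lean); overall 122 mm, handle from 48 to 122 mm above the origin.
- handle_e: Wooden-handled tool, stays in the rack at -136 mm along the row and 16 mm up the slope from it. Turned handle 32 mm across at most, blade end down in its hole. Origin: at the bottom of its hole; own z runs up along the tool (30 degree lean); overall 122 mm, handle from 48 to 122 mm above the origin.

How it is judged:
By the outcome, as a careful person would: the job done as asked, in the order asked, and still so for the second after the job is handed in, with the robot touching nothing.
It also fails if it takes over 56 s, if anything falls off the work surface, if the arm or the gripper's body presses on something with over 40 N, if the wrist force passes 120 N, or if a joint passes its speed limit or range.

## Robot

A 6-joint arm with a two-finger parallel gripper is mounted at the origin on a cart in front of the work surface, level with it; the furniture and walls round the work are solid. World frame = base frame: x ahead of the robot, y to its left, z up, the work surface at z = 0. Lengths are in m, angles in rad, forces in N, time in s.
With the tool pointing down it reaches from about 0.3 to 0.875 m from the base axis. Payload 6.4 kg.
Tool frame: the origin (TCP) lies between the finger pads; the fingertips stand 8 mm ahead of it and the grasp point (between the pads) lies 11 mm behind it; z points along the fingers, y is the direction in which the jaws open and shut (so a half turn about z gives the same grasp; the last joint's range is limited). The gripper opens to 85 mm and grips with 20 to 120 N. Pads are 22 mm wide; open, the fingers measure 114 mm over their backs; the gripper's body (76 mm by 85 mm) begins 54 mm behind the grasp point. The pads swing forward as they close: fully open they stand 13 mm farther back than shut.
Start: joints at [1.024, 0.181, 1.607, -0, 1.354, -0.206], TCP at [0.192, 0.542, 0.239] pointing down, gripper open.
Joint ranges: [-2.99, 2.99], [-0.89, 2.07], [0.3, 2.58], [-1.14, 4.28], [0, 2.63], [-3.12, 3.12]. Speed limits (rad/s): [2.57, 2.57, 3.01, 3.14, 3.14, 3.14].

## Interface

Orientations are given as a unit quaternion [w, x, y, z].
In Python, from bench import monitor, viewer, workorder, spotter gives the robot as it stands. The module is installed in compiled form; this text tells all that it offers.
- The arm moves only by the tool move_arm, never from a script. Its argument "motion" is a list of rows, each a list of 3 entries, a list of its own where there are three numbers: the shift along the tool's x, y, z in units of 60 mm (1.0 is 60 mm), then the turn, a rotation vector about the tool's x, y, z in units of 8 degrees (1.0 is 8 degrees), then the opening in per cent of the stroke, from 0 (shut) to 100 (fully open). In form: [[[dx, dy, dz], [rx, ry, rz], grip], ...]. A call has 1 to 10 rows; each row is the pose to reach, as a shift and turn from the pose commanded when the call began, along the tool's axes at that moment; what a row does not reach only later rows make up. A row lasts 1/8 s, in which the tool goes at most 62.5 mm and 10.7 degrees, less where a joint would pass 70% of its speed; a pose out of reach is approached as far as the arm can. A call with a gripper value outside its range is refused whole. The fingers move at their own pace and stop on an object; the grip force is fixed at half the most. Time passes only in rows, so rows that repeat a pose let the fingers close. It gives the time, the measured TCP pose, the force and the opening at its end, in the units of the state.
- monitor.get_obs(): the state, without advancing time (a new reading comes with each control period).
- viewer.camera(name): name is "scene" or "side" or "wrist"; returns the picture (420x560x3 uint8, blue, green, red); there is no depth.
- viewer.calibration(name): a dict with "fovy" (degrees; the focal length in pixels is half the picture's height over the tangent of half this angle, whatever the lens; pixels are square), "cx", "cy" (the principal point, pixels), "extrinsics" (4x4, takes a point from camera to world coordinates). Camera axes: x right, y down, z forward; pixel columns grow to the right and rows downward; lengths in m; the calibration is good to about 2 mm. A picture is of the moment at which its call begins: read the wrist's pose just before it. calibration takes no time and is no camera call; for the wrist camera it gives the pose at the moment of the call.
- workorder.hand_in(): hands the job in, once; it reports no verdict.
Trained networks look in the newest picture that a camera, given by its name, has taken for a name from the list of things; names that differ only in an ending like _2 or _b are one class to them, and where a whole thing is asked for, a point or a joint stands for the part that bears it (a point fixed in the world has none). Each returns a list of dicts, best first, with "score" (0 to 1); they miss things now and then, are a little off and sometimes report something else, mostly with a low value. They report only what shows in the picture. A call takes as long as a camera call.
- spotter.search_frame(camera, name): "centre" ([column, row] as shares, 0 to 1, of the picture: columns of its width, rows of its height, amid what is visible of it).
- spotter.outline_of(camera, name): "region" (420x560 bool, what is visible of it) and "centre" ([column, row] as shares, 0 to 1, of the picture: columns of its width, rows of its height, amid what is visible of it).
The state is a dict: "time_s": time; "q": joint angles; "dq": joint speeds; "joint_efforts": joint torques, N m; "eef_pos": TCP position; "eef_rot": TCP orientation; "wrist_force": force on the tool from outside, world axes, zero at the start; "torque": the same for the moment, N m; "opening": opening from 0.0 (shut) to 1.0 (fully open).
Only numpy, scipy, OpenCV 4.12 (cv2) and the standard library are available. Lean on these libraries where they do the work, as an engineer would, in place of code of your own. Each camera call takes 0.05 s, during which the arm holds its last target. There are 200 camera calls.

## Working session

There is one attempt and no reset: what is moved stays moved. The work goes in short steps, Python scripts to look and compute and a tool call to move; the robot and the scene stay as the last step left them, time stands still between calls to the robot, and variables do not carry over. Pictures are saved under pics/ and viewed, about 8 in all and at most 12, crops included, and the job is handed in when it is done.

Besides the shell and the picture viewer there is one more tool, called as a command line: name --argument value ..., lists and objects as JSON in quotes. move_arm: Moves the arm, as the interface text tells. Its arguments: {"type":"object","properties":{"motion":{"type":"array","items":{"type":"array"}}},"required":["motion"]}

```bash
mkdir -p pics; python3 - <<'E'
from bench import monitor, viewer, workorder, spotter
import cv2, numpy as np
np.set_printoptions(precision=4,suppress=True)
o=monitor.get_obs(); print(o['time_s'],o['eef_pos'],o['eef_rot'],o['opening'])
for c in ['scene','side','wrist']:
    im=viewer.camera(c); cv2.imwrite(f'pics/{c}0.png',im)
    k=viewer.calibration(c); print(c,k['fovy'],k['cx'],k['cy']); print(np.array(k['extrinsics']))
    for n in ['hole_punch','eyelet_setter','taper_drift','hex_chisel','tool_rack','setting_block','tack_jar','masking_tape','tape_measure','handle_a']:
        r=spotter.search_frame(c,n)
        print(n,[(round(d['score'],2),np.round(np.array(d['centre'])*[560,420],1).tolist()) for d in r[:6]])
print(monitor.get_obs()['time_s'])
a=cv2.imread('pics/scene0.png');b=cv2.imread('pics/side0.png')
E
```

```text
0.0 [0.1919 0.5415 0.2384] [-0.0003  0.1696  0.9855 -0.0008] 0.9997770651044353
scene 42.14821367926454 282.4633436616378 205.87785363493708
[[ 0.5847 -0.4518  0.6738 -0.3762]
 [-0.8112 -0.3159  0.4921 -0.6738]
 [-0.0095 -0.8343 -0.5512  0.8962]
 [ 0.      0.      0.      1.    ]]
hole_punch []
eyelet_setter [(0.67, [159.5, 182.2])]
taper_drift [(0.67, [179.2, 181.5])]
hex_chisel [(0.61, [221.3, 193.0])]
tool_rack [(0.55, [208.2, 210.8]), (0.52, [155.5, 168.9])]
setting_block [(0.64, [311.6, 251.2])]
tack_jar [(0.89, [293.1, 203.8])]
masking_tape [(0.85, [395.5, 254.4])]
tape_measure [(0.71, [411.7, 290.2])]
handle_a [(0.75, [189.2, 196.9]), (0.71, [213.0, 175.7]), (0.62, [311.3, 251.6]), (0.61, [242.2, 191.7]), (0.57, [159.2, 168.7]), (0.48, [169.4, 171.6])]
side 42.81084157186847 279.9946327269267 204.92430013723015
[[-0.9365  0.3073 -0.1691  0.8788]
 [ 0.3505  0.8018 -0.4839  0.8343]
 [-0.0132 -0.5125 -0.8586  1.4834]
 [ 0.      0.      0.      1.    ]]
hole_punch [(0.59, [342.1, 225.1])]
eyelet_setter [(0.63, [373.4, 257.3])]
taper_drift [(0.62, [352.1, 248.1])]
hex_chisel [(0.75, [275.7, 183.8]), (0.74, [327.2, 260.8]), (0.46, [326.7, 213.1])]
tool_rack [(0.57, [328.7, 261.7])]
setting_block [(0.8, [275.9, 181.8])]
tack_jar [(0.62, [251.6, 229.3]), (0.38, [271.1, 184.9]), (0.28, [351.3, 238.3])]
masking_tape [(0.95, [230.8, 145.7]), (0.46, [371.9, 257.0])]
tape_measure [(0.88, [249.1, 119.3])]
handle_a [(0.88, [369.6, 270.7]), (0.77, [325.9, 229.6]), (0.69, [352.1, 259.5]), (0.69, [310.8, 212.3])]
wrist 65.49717771088837 284.65368565024926 210.66142545947838
[[ 0.3337  0.9004  0.2792  0.1195]
 [ 0.9427 -0.3185 -0.0997  0.5675]
 [-0.0008  0.2965 -0.955   0.3746]
 [ 0.      0.      0.      1.    ]]
hole_punch []
eyelet_setter []
taper_drift []
hex_chisel []
tool_rack [(0.86, [213.3, 371.2])]
setting_block []
tack_jar []
masking_tape []
tape_measure []
handle_a []
1.65
```

View pics/scene0.png

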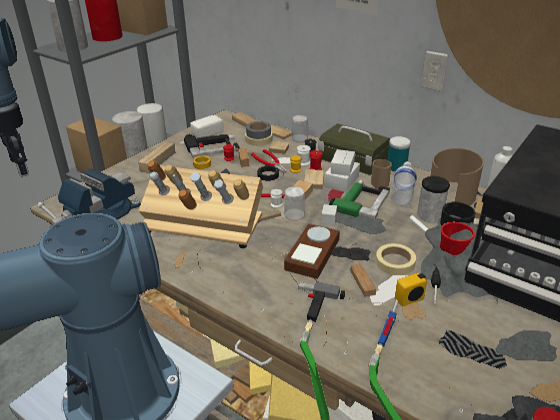

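View pics/side0.png

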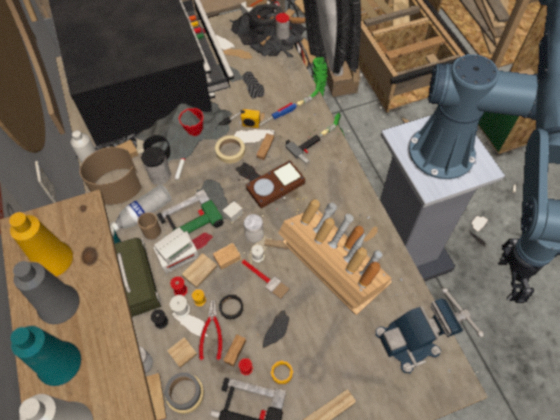

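The scene view shows the rack at about (205,205) and the block at (312,251), with the pad at (306,254) and the anvil at (318,234). In the side view the rack is at about (335,250), the anvil at (263,187) and the pad at (288,175). Next I'll enlarge the rack and the block.

```bash
python3 - <<'E'
import cv2, numpy as np
a=cv2.imread('pics/scene0.png');b=cv2.imread('pics/side0.png')
# scene crop x130-270,y150-250 ; side crop x270-400,y190-315
A=cv2.resize(a[150:250,130:270],None,fx=4,fy=4,interpolation=cv2.INTER_CUBIC) #560x400
B=cv2.resize(b[190:310,270:400],None,fx=4,fy=4,interpolation=cv2.INTER_CUBIC)
C=cv2.resize(a[215:285,275:355],None,fx=3,fy=3,interpolation=cv2.INTER_CUBIC)
D=cv2.resize(b[155:210,240:310],None,fx=3,fy=3,interpolation=cv2.INTER_CUBIC)
cv2.imwrite('pics/c1.png',np.hstack([cv2.copyMakeBorder(cv2.resize(A,None,fx=.75,fy=.75),0,480-300,0,0,0),cv2.resize(B,(380,351)) if 0 else cv2.resize(B,None,fx=.72,fy=.72,).copy() if 0 else cv2.copyMakeBorder(cv2.resize(B,(376,347)),0,480-347,0,0,0)]))
E
```

```text
(no output)
```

View pics/c1.png

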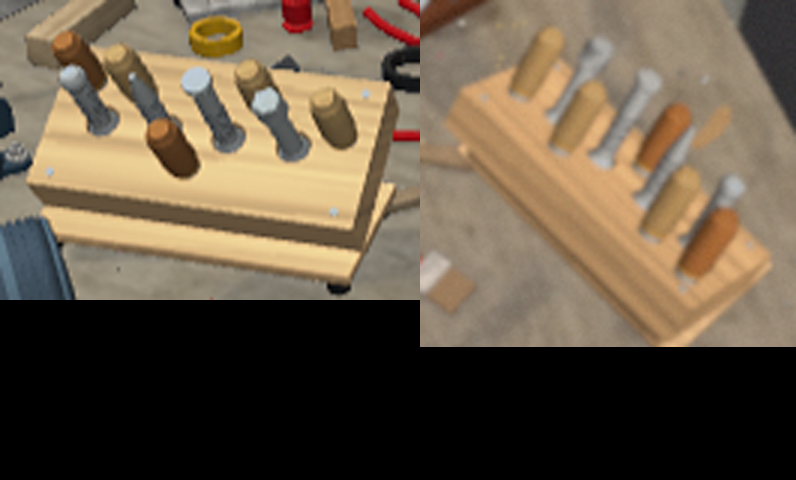

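The crops show the row from left (+y) to right in the scene view: ball-headed setter, drift, punch with flat disc, hex. That puts the setter at +93, the drift at +31, the punch at -31 and the hex chisel at -93. I'll fit the rack pose from the tool tops.

```bash
cat > h.py <<'E'
import numpy as np, cv2
from scipy.optimize import least_squares
from scipy.spatial.transform import Rotation as R
from bench import monitor, viewer, workorder, spotter
np.set_printoptions(precision=4,suppress=True)
AX=np.array([-.5,0,np.sqrt(.75)]); UP=np.array([np.sqrt(.75),0,.5])
T={'setter':(93,0,131),'drift':(31,0,140),'punch':(-31,0,150),'hex':(-93,0,138),
 'a':(-62,34,122),'b':(0,-34,122),'c':(62,34,122),'d':(115,41,122),'e':(-136,16,122)}
def rackpt(n,h): # point on tool axis h mm above its origin, rack frame
    y,s,L=T[n]; return (np.array([0,y,106.])+s*UP+(h-42)*AX)/1000
def place(p,r): # p=(x,y,yaw)
    return R.from_euler('z',p[2]).apply(r)+[p[0],p[1],0]
def proj(k,P):
    E=np.array(k['extrinsics']); f=210/np.tan(np.radians(k['fovy'])/2)
    q=(np.atleast_2d(P)-E[:3,3])@E[:3,:3]; return q[:,:2]/q[:,2:]*f+[k['cx'],k['cy']]
def unproj(k,uv,z):
    E=np.array(k['extrinsics']); f=210/np.tan(np.radians(k['fovy'])/2)
    d=E[:3,:3]@np.array([(uv[0]-k['cx'])/f,(uv[1]-k['cy'])/f,1]); return E[:3,3]+d*(z-E[2,3])/d[2]
def obs():
    o=monitor.get_obs(); q=o['eef_rot']; return np.array(o['eef_pos']),R.from_quat([q[1],q[2],q[3],q[0]]),o
def move(pos,rot): # target TCP -> units
    p,r,o=obs(); d=r.inv().apply(np.array(pos)-p)/.06; w=np.degrees((r.inv()*rot).as_rotvec())/8
    return d,w
E
python3 - <<'E'
from h import *
ks={c:viewer.calibration(c) for c in ['scene','side']}
sc={'d':(66,38),'setter':(71,72),'c':(118,52),'drift':(133,76),'b':(159,127),'punch':(196,77),'a':(252,68),'hex':(266,97),'e':(326,96)}
sd={'e':(551,33),'hex':(600,43),'a':(595,88),'punch':(650,77),'b':(678,110),'drift':(692,126),'c':(686,173),'setter':(733,185),'d':(725,215)}
def res(p,full=0):
    o={}
    for n in sc:
        P=place(p,rackpt(n,T[n][2]))
        o['sc_'+n]=(proj(ks['scene'],P)-(np.array(sc[n])/3+[130,150]))[0]
        o['sd_'+n]=(proj(ks['side'],P)-((np.array(sd[n])-[420,0])/2.892+[270,190]))[0]
    return o if full else np.concatenate(list(o.values()))
p0=unproj(ks['scene'],(205,200),.106)
s=least_squares(res,[p0[0],p0[1],0.5],loss='soft_l1'); print(s.x,s.cost)
for n,v in res(s.x,1).items(): print(n,v,end=' ')
print()
for c,cr in [('scene',(275,355,215,285)),('side',(240,310,155,210))]:
    im=cv2.imread(f'pics/{c}0.png').astype(int); x0,x1,y0,y1=cr
    g=im[y0:y1,x0:x1].min(2); n,l,st,ce=cv2.connectedComponentsWithStats((g>130).astype(np.uint8))
    for i in range(1,n):
        if st[i,4]>60: uv=ce[i]+[x0,y0]; print(c,uv,st[i,4],unproj(ks[c],uv,.04))
E
```

```text
[0.5006 0.2598 0.3546] 10.830063956476868
sc_d [-0.3281 -1.7053] sd_d [-0.6813 -0.4155] sc_setter [-0.6872 -0.6336] sd_setter [ 0.3813 -2.7056] sc_c [-0.3377 -1.7282] sd_c [-0.1665 -0.3928] sc_drift [-0.7246 -0.7182] sd_drift [-0.4538 -0.0497] sc_b [-0.1991 -1.3448] sd_b [ 0.2167 -0.7178] sc_punch [-0.5508  0.0384] sd_punch [-0.3903 -0.6475] sc_a [-1.2597 -1.212 ] sd_a [-0.7905 -1.4645] sc_hex [ 0.1527 -1.1347] sd_hex [-0.5364 -0.2501] sc_e [-0.8069 -0.9113] sd_e [ 0.1971 -1.143 ] 
scene [318.2652 233.2879] 264 [ 0.6181 -0.064   0.04  ]
scene [306.2525 253.0475] 400 [ 0.5301 -0.0845  0.04  ]
side [286.7651 173.759 ] 332 [ 0.5327 -0.0818  0.04  ]
side [263.3882 186.6039] 255 [ 0.6203 -0.0623  0.04  ]
```

Reprojection residuals are about 1 px. The pad is at about (0.531,-0.083) and the anvil at (0.619,-0.063); they come out 90 mm apart, as expected. Next I'll work out the pregrasp above the punch.

```bash
cat >> h.py <<'E'
def grasp_pose(p,n,hg,ang,flip=1):
    """TCP pose: grasp point hg mm above tool origin, jaws at ang deg from rack y toward upslope"""
    a=np.radians(ang); Y=flip*(np.cos(a)*np.array([0,1,0])+np.sin(a)*UP); Z=-AX
    M=np.column_stack([np.cross(Y,Z),Y,Z]); rot=R.from_euler('z',p[2])*R.from_matrix(M)
    return place(p,rackpt(n,hg-11)),rot
RK=[0.5006,0.2598,0.3546]
E
python3 - <<'E'
from h import *
for n,ang in [('punch',42.4),('setter',7)]:
  for f in (1,-1):
    p,r=grasp_pose(RK,n,215,ang,f); print(n,f,p,r.as_matrix()[:,1],*move(p,r))
E
```

```text
punch 1 [0.4354 0.2026 0.2463] [0.2912 0.8953 0.3372] [-5.7112 -3.9756 -0.1168] [-2.4665 -2.8253  0.3123]
punch -1 [0.4354 0.2026 0.2463] [-0.2912 -0.8953 -0.3372] [-5.7112 -3.9756 -0.1168] [  4.3279  -3.7782 -21.4347]
setter 1 [0.3923 0.3189 0.2463] [-0.2457  0.9674  0.0609] [-4.3871 -2.3888 -0.1168] [-1.5108 -3.4878 -4.0101]
setter -1 [0.3923 0.3189 0.2463] [ 0.2457 -0.9674 -0.0609] [-4.3871 -2.3888 -0.1168] [-4.5768  1.9826 17.8547]
```

move_arm --motion '[[[-0.5,-0.4,-0.9],[0,0,0],100],[[-1.4,-1,-1.2],[-0.5,-0.5,0.1],100],[[-2.3,-1.6,-1.2],[-1,-1.1,0.1],100],[[-3.2,-2.2,-1.2],[-1.5,-1.7,0.2],100],[[-4.1,-2.8,-1.1],[-2,-2.2,0.2],100],[[-5,-3.5,-0.7],[-2.47,-2.83,0.31],100],[[-5.71,-3.98,-0.12],[-2.47,-2.83,0.31],100],[[-5.71,-3.98,-0.12],[-2.47,-2.83,0.31],100],[[-5.71,-3.98,-0.12],[-2.47,-2.83,0.31],100],[[-5.71,-3.98,-0.12],[-2.47,-2.83,0.31],100]]'

```text
time_s: 2.9
eef_pos: [0.4353, 0.2029, 0.2472]
eef_rot: [0.222, 0.185, 0.948, 0.135]
wrist_force: [0.2, -0.3, 1.0]
opening: 0.996
```

```bash
python3 - <<'E'
from h import *
p,r,o=obs(); print(p,o['q'],o['time_s'])
k=viewer.calibration('wrist'); im=viewer.camera('wrist')
P=[]
for n in T:
    for h in (42,T[n][2]):
        uv=proj(k,place(RK,rackpt(n,h)))[0]; print(n,h,uv.round(0),end=' ')
        if abs(uv[0])<2000: cv2.circle(im,tuple(int(v) for v in uv),3,(0,0,255) if h>42 else (255,0,0),1)
cv2.imwrite('pics/w1.png',cv2.resize(im,(784,588)))
E
```

```text
[0.4353 0.2029 0.2472] [ 0.1043 -0.4233  2.2162  0.1672  0.8442 -1.1606] 2.9
setter 42 [390. 101.] setter 131 [435.  97.] drift 42 [335. 150.] drift 140 [358. 168.] punch 42 [284. 194.] punch 150 [284. 237.] hex 42 [237. 236.] hex 138 [218. 286.] a 42 [284. 240.] a 122 [284. 280.] b 42 [284. 145.] b 122 [284. 157.] c 42 [385. 154.] c 122 [420. 170.] d 42 [438. 119.] d 122 [493. 123.] e 42 [218. 273.] e 122 [199. 322.]
```

View pics/w1.png

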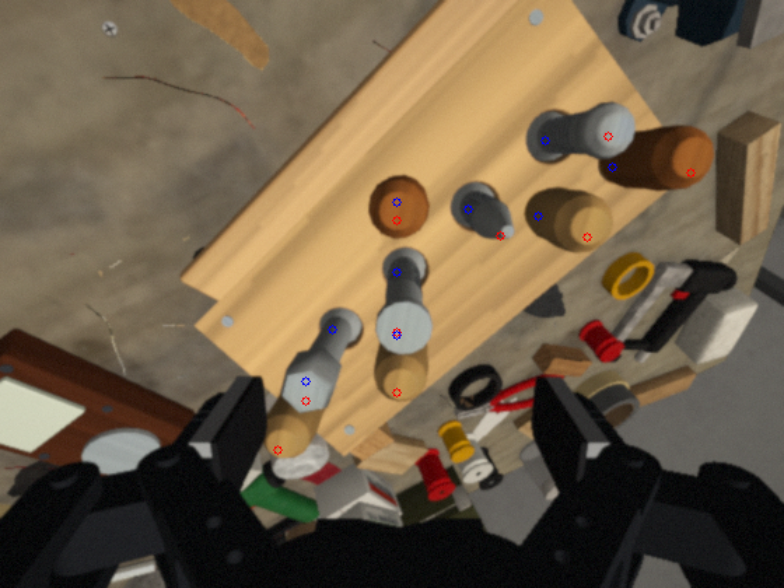

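The wrist view confirms the disc-headed punch at (404,327) and the ball-headed setter at (610,130). The predicted points sit about 5 display pixels off the real ones. I'll refit with these closer points.

```bash
python3 - <<'E'
from h import *
k=viewer.calibration('wrist')
D=[('punch',150,404,327),('punch',42,405,265),('drift',140,505,233),('drift',42,473,204),('hex',138,305,391),('hex',42,341,328),('setter',42,547,137),('setter',131,613,131)]
def res(p): return np.concatenate([proj(k,place(p,rackpt(n,h)))[0]-np.array([u,v])/1.4 for n,h,u,v in D])
s=least_squares(res,RK,loss='soft_l1'); print(s.x,s.fun.reshape(-1,2))
open('h.py','a').write(f'RK={s.x.tolist()}\n')
for hg in (190,123):
  p,r=grasp_pose(s.x,'punch',hg,42.4); print(hg,p,*move(p,r))
E
```

```text
[0.4996 0.2636 0.365 ] [[-0.9722  0.9057]
 [-2.3652  2.7651]
 [ 0.7389 -1.488 ]
 [-0.4555  1.1011]
 [ 4.5624  4.7685]
 [-3.1069 -0.6063]
 [ 1.7404 -0.3741]
 [ 0.5988 -0.5101]]
190 [0.4467 0.2102 0.2246] [0.0275 0.0309 0.4372] [-0.0154  0.0321 -0.0541]
123 [0.478  0.2222 0.1666] [0.0325 0.0333 1.5538] [-0.0154  0.0321 -0.0541]
```

move_arm --motion '[[[0.03,0.03,0.5],[0,0,0],100],[[0.03,0.03,0.9],[0,0,0],100],[[0.03,0.03,1.25],[0,0,0],100],[[0.03,0.03,1.55],[0,0,0],100],[[0.03,0.03,1.55],[0,0,0],100],[[0.03,0.03,1.55],[0,0,0],60],[[0.03,0.03,1.55],[0,0,0],40],[[0.03,0.03,1.55],[0,0,0],28],[[0.03,0.03,1.55],[0,0,0],28]]'

```text
time_s: 4.08
eef_pos: [0.478, 0.2208, 0.1663]
eef_rot: [0.222, 0.185, 0.948, 0.135]
wrist_force: [0.2, -0.2, -0.1]
opening: 0.279
```

```bash
python3 - <<'E'
from h import *
p,r,o=obs(); print(p,o['wrist_force'],o['opening']);k=viewer.calibration('wrist'); im=viewer.camera('wrist')
for h in (110,123,141,150):
    uv=proj(k,place(RK,rackpt('punch',h)))[0];cv2.circle(im,tuple(int(v) for v in uv),2,(0,0,255),1)
g=r.apply([0,0,-.011])+p; uv=proj(k,g)[0]; cv2.circle(im,tuple(int(v) for v in uv),3,(0,255,0),1)
cv2.imwrite('pics/w2.png',cv2.resize(im,(784,588)))
E
```

```text
[0.478  0.2208 0.1663] [ 0.2164 -0.2189 -0.0775] 0.2787972689306377
```

View pics/w2.png

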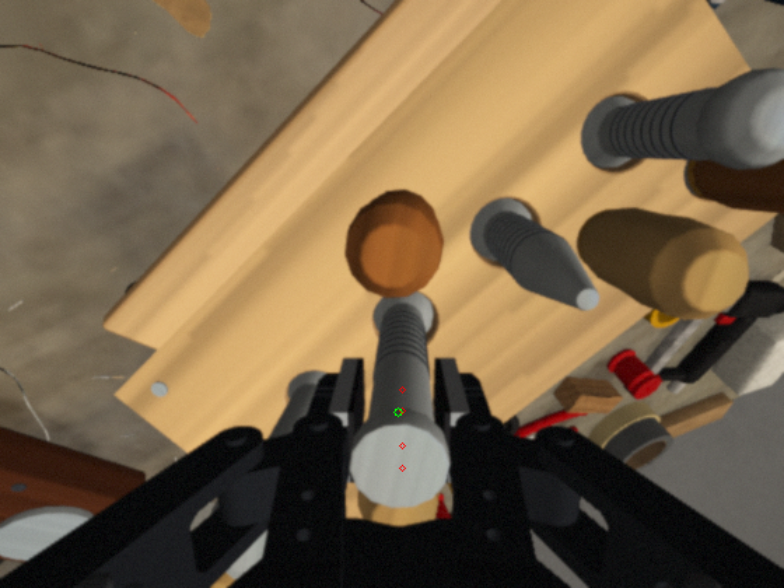

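The punch is centred between the pads: axis at about x=402 and the grasp point at (398,412). I'll close and lift along the axis.

move_arm --motion '[[[0,0,0],[0,0,0],0],[[0,0,0],[0,0,0],0],[[0,0,0],[0,0,0],0],[[0,0,-0.2],[0,0,0],0],[[0,0,-0.5],[0,0,0],0],[[0,0,-0.9],[0,0,0],0],[[0,0,-1.3],[0,0,0],0],[[0,0,-1.3],[0,0,0],0]]'

```text
time_s: 5.12
eef_pos: [0.4413, 0.2072, 0.2349]
eef_rot: [0.223, 0.185, 0.948, 0.135]
wrist_force: [-0.3, -0.5, -2.3]
opening: 0.247
```

```bash
python3 - <<'E'
from h import *
p,r,o=obs(); print(p,o['wrist_force'],o['opening'],o['q'])
# upright pose at pad: tool z down, choose yaw nearest to current
Y=r.as_matrix()[:,1].copy(); Y[2]=0; Y/=np.linalg.norm(Y); Z=np.array([0,0,-1.]); rot=R.from_matrix(np.column_stack([np.cross(Y,Z),Y,Z]))
for z in (.26,.20,.152): print(z,*move([.531,-.083,z],rot))
E
```

```text
[0.4413 0.2072 0.2349] [-0.3156 -0.5069 -2.266 ] 0.24745414700591398 [ 0.1167 -0.3843  2.2174  0.1649  0.8005 -1.1534]
0.26 [-3.3842 -3.7559 -0.4974] [ 2.4383  2.8822 -0.5025]
0.2 [-3.0122 -4.0944  0.3669] [ 2.4383  2.8822 -0.5025]
0.152 [-2.7145 -4.3651  1.0584] [ 2.4383  2.8822 -0.5025]
```

move_arm --motion '[[[0,0,-0.7],[0,0,0],0],[[-0.1,0.05,-1.4],[0,0,0],0],[[-0.6,-0.4,-1.8],[0.3,0.4,0],0],[[-1.3,-1.1,-1.6],[0.8,0.9,-0.1],0],[[-2,-1.8,-1.4],[1.3,1.5,-0.2],0],[[-2.7,-2.5,-1.2],[1.9,2.2,-0.4],0],[[-3.3,-3.2,-0.8],[2.44,2.88,-0.5],0],[[-3.38,-3.76,-0.5],[2.44,2.88,-0.5],0],[[-3.38,-3.76,-0.5],[2.44,2.88,-0.5],0],[[-3.38,-3.76,-0.5],[2.44,2.88,-0.5],0]]'

```text
time_s: 6.38
eef_pos: [0.5305, -0.0825, 0.2578]
eef_rot: [-0.002, 0.156, 0.988, -0.0]
wrist_force: [1.1, 0.3, -1.8]
opening: 0.245
```

```bash
cat >> h.py <<'E'
def grabs(tag):
    """tile crops of scene, side, wrist around the block"""
    t=[]
    for c,(x0,x1,y0,y1) in [('scene',(260,360,170,290)),('side',(215,335,105,225))]:
        im=viewer.camera(c); cv2.imwrite(f'pics/{tag}_{c}.png',im); t.append(cv2.resize(im[y0:y1,x0:x1],(400,int(400*(y1-y0)/(x1-x0))))[:400])
    w=viewer.camera('wrist'); cv2.imwrite(f'pics/{tag}_wrist.png',w)
    t=[cv2.copyMakeBorder(a,0,400-a.shape[0],0,0,0) for a in t]
    cv2.imwrite(f'pics/{tag}.png',np.hstack(t))
E
python3 - <<'E'
from h import *
p,r,o=obs(); print(p,r.as_matrix(),o['wrist_force'],o['opening'],o['q']); k=viewer.calibration('wrist')
grabs('p1')
w=cv2.imread('pics/p1_wrist.png')
for P in ([.531,-.083,.04],[.619,-.063,.04],p+[0,0,-.112]):
    uv=proj(k,P)[0]; print(uv); cv2.circle(w,tuple(int(v) for v in uv),3,(0,0,255),1)
cv2.imwrite('pics/w3.png',w)
E
```

```text
[ 0.5305 -0.0825  0.2578] [[-0.9512  0.3086 -0.0032]
 [ 0.3086  0.9512  0.0005]
 [ 0.0032 -0.0005 -1.    ]] [ 1.0551  0.3298 -1.7926] 0.24454172282918515 [-0.3751  0.082   1.6794 -0.0007  1.3834 -1.632 ]
[284.8255 183.5736]
[324.1264 248.3692]
[285.0938 211.4282]
```

View pics/w3.png

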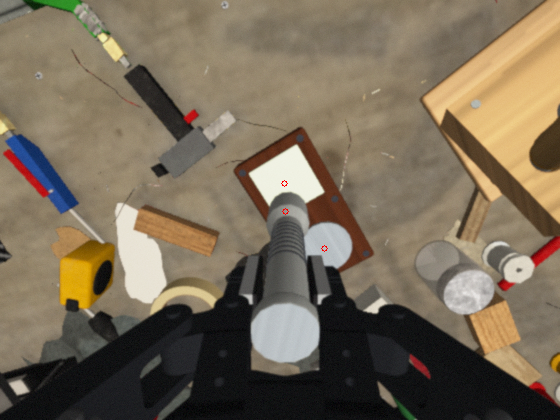

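The wrist view shows the punch held with its head at (285,330) and its foot at (289,208), above the pad at about (286,178) with the anvil at (328,245). Everything looks about 3 px off the predictions, so I'll measure that bias numerically.

```bash
python3 - <<'E'
from h import *
p,r,o=obs(); k=viewer.calibration('wrist'); im=viewer.camera('wrist')
m=spotter.outline_of('wrist','hole_punch')
for d in m[:2]:
    g=d['region']; print(d['score'],g.sum())
    for row in range(190,370,12):
        c=np.where(g[row])[0]
        if len(c): print(row,c.min(),c.max(),(c.min()+c.max())/2,end=' | ')
print()
for h in (-.112,-.06,0,.03): print(h,proj(k,p+[0,0,h])[0])
for nm in ('pad_middle','anvil_middle','setting_block'):
    for d in spotter.search_frame('wrist',nm)[:2]: print(nm,d['score'],np.array(d['centre'])*[560,420])
hsv=im.astype(int)
pad=((im.min(2)>215)).astype(np.uint8)
n,l,st,ce=cv2.connectedComponentsWithStats(pad)
for i in range(1,n):
    if st[i,4]>400:
        pts=np.argwhere(l==i)[:,::-1].astype(np.float32); h=cv2.convexHull(pts); q=cv2.approxPolyDP(h,6,True)[:,0]; print(st[i],ce[i],q.tolist())
print(im[248,330],im[175,285],im[195,335])
E
```

```text
0.56 7769
202 271 304 287.5 | 214 268 306 287.0 | 226 266 307 286.5 | 238 270 303 286.5 | 250 269 304 286.5 | 262 268 305 286.5 | 274 266 306 286.0 | 286 264 307 285.5 | 298 262 308 285.0 | 310 253 315 284.0 | 322 252 318 285.0 | 334 252 318 285.0 | 346 255 314 284.5 | 358 270 302 286.0 | 0.51 8487
190 246 339 292.5 | 202 253 346 299.5 | 214 261 352 306.5 | 226 309 358 333.5 | 238 305 366 335.5 | 250 306 372 339.0 | 262 324 358 341.0 | 
-0.112 [285.2031 210.9917]
-0.06 [285.1828 235.1406]
0 [285.1431 282.6039]
0.03 [285.1094 322.8631]
pad_middle 0.62 [309.288 191.52 ]
anvil_middle 0.88 [311.976 192.78 ]
setting_block 0.64 [312.312 191.1  ]
[ 251  146   72   57 2204] [286.7241 176.0944] [[322.0, 191.0], [269.0, 202.0], [251.0, 173.0], [296.0, 146.0]]
[192 189 185] [226 241 239] [45 49 73]
```

```bash
python3 - <<'E'
from h import *
p,r,o=obs(); k=viewer.calibration('wrist'); print(unproj(k,(286.5,182),.04))
rot=R.from_matrix(np.column_stack([(lambda Y:np.cross(Y,[0,0,-1]))(np.array([.3086,.9512,0])),[.3086,.9512,0],[0,0,-1]]))
print(*move([.531,-.082,.155],rot))
E
```

```text
[ 0.5308 -0.0812  0.04  ]
[-0.0007  0.0129  1.7343] [-0.0083 -0.0062  0.0066]
```

move_arm --motion '[[[0,0.01,0.6],[0,0,0],0],[[0,0.01,1.2],[0,0,0],0],[[0,0.01,1.6],[0,0,0],0],[[0,0.01,1.7],[0,0,0],0],[[0,0.01,1.72],[0,0,0],0],[[0,0.01,1.74],[0,0,0],0],[[0,0.01,1.74],[0,0,0],0]]'

```text
time_s: 7.65
eef_pos: [0.5312, -0.0827, 0.1549]
eef_rot: [-0.0, 0.156, 0.988, -0.001]
wrist_force: [0.4, -0.5, -3.1]
opening: 0.247
```

move_arm --motion '[[[0,0,0.02],[0,0,0],0],[[0,0,0.03],[0,0,0],0],[[0,0,0.04],[0,0,0],0],[[0,0,0.04],[0,0,0],0]]'

```text
time_s: 8.15
eef_pos: [0.5319, -0.0829, 0.1531]
eef_rot: [0.0, 0.156, 0.988, -0.001]
wrist_force: [-0.3, 1.2, 7.2]
opening: 0.246
```

Contact shows in the force reading. I'll release in small steps and then retreat straight up.

move_arm --motion '[[[0,0,0.035],[0,0,0],26],[[0,0,0.035],[0,0,0],30],[[0,0,0.035],[0,0,0],45],[[0,0,0.035],[0,0,0],70],[[0,0,0.035],[0,0,0],70],[[0,0,-0.3],[0,0,0],70],[[0,0,-0.9],[0,0,0],70],[[0,0,-1.6],[0,0,0],70],[[0,0,-2.2],[0,0,0],70],[[0,0,-2.2],[0,0,0],70]]'

```text
time_s: 9.4
eef_pos: [0.5327, -0.0831, 0.287]
eef_rot: [0.002, 0.156, 0.988, -0.001]
wrist_force: [0.4, 1.2, 0.2]
opening: 0.702
```

```bash
python3 - <<'E'
from h import *
p,r,o=obs(); print(p,o['wrist_force'],o['opening'])
grabs('p2')
for f in (1,-1):
  for hg in (200,100):
    P,Q=grasp_pose(RK,'setter',hg,7,f); print(f,hg,P,*move(P,Q))
E
```

```text
[ 0.5327 -0.0831  0.287 ] [0.3923 1.216  0.1772] 0.7017907036529438
1 200 [0.3977 0.3242 0.2333] [4.1892 5.7636 0.8279] [-1.4794 -3.5281 -3.8943]
1 100 [0.4444 0.3421 0.1467] [3.5345 6.2881 2.268 ] [-1.4794 -3.5281 -3.8943]
-1 200 [0.3977 0.3242 0.2333] [4.1892 5.7636 0.8279] [-4.6507  1.9501 17.9586]
-1 100 [0.4444 0.3421 0.1467] [3.5345 6.2881 2.268 ] [-4.6507  1.9501 17.9586]
```

View pics/p2.png

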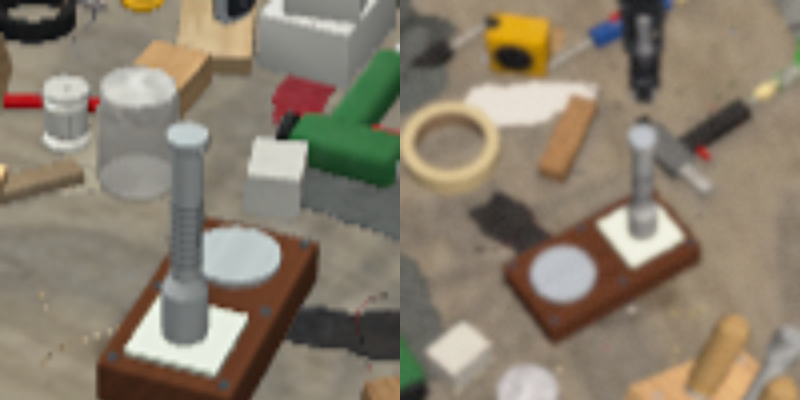

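The punch stands upright, near the middle of the pad in both views. Now the setter.

move_arm --motion '[[[0.5,0.6,-0.3],[0,-0.2,-0.3],55],[[1,1.4,-0.4],[-0.2,-0.7,-0.8],55],[[1.6,2.2,-0.4],[-0.5,-1.2,-1.4],55],[[2.2,3,-0.4],[-0.8,-1.8,-2],55],[[2.8,3.8,-0.3],[-1.1,-2.4,-2.7],55],[[3.4,4.6,-0.1],[-1.3,-3,-3.3],55],[[3.9,5.3,0.3],[-1.48,-3.53,-3.89],55],[[4.19,5.76,0.83],[-1.48,-3.53,-3.89],55],[[4.19,5.76,0.83],[-1.48,-3.53,-3.89],55],[[4.19,5.76,0.83],[-1.48,-3.53,-3.89],55]]'

```text
time_s: 10.8
eef_pos: [0.3981, 0.3235, 0.2333]
eef_rot: [0.251, -0.117, 0.959, 0.062]
wrist_force: [0.7, 0.7, -1.0]
opening: 0.549
```

```bash
python3 - <<'E'
from h import *
p,r,o=obs(); print(p,o['q']); k=viewer.calibration('wrist'); im=viewer.camera('wrist')
for n in T:
    for h in (42,T[n][2]):
        uv=proj(k,place(RK,rackpt(n,h)))[0]
        if abs(uv).max()<2000: cv2.circle(im,tuple(int(v) for v in uv),3,(0,0,255) if h>42 else (255,0,0),1)
print(*move(*grasp_pose(RK,'setter',100,7)))
cv2.imwrite('pics/w4.png',cv2.resize(im,(784,588)))
E
```

```text
[0.3981 0.3235 0.2333] [ 0.4903 -0.2708  2.1403 -0.0934  0.754  -1.2726]
[0.0236 0.0206 1.6737] [-0.0102  0.0144 -0.0033]
```

View pics/w4.png

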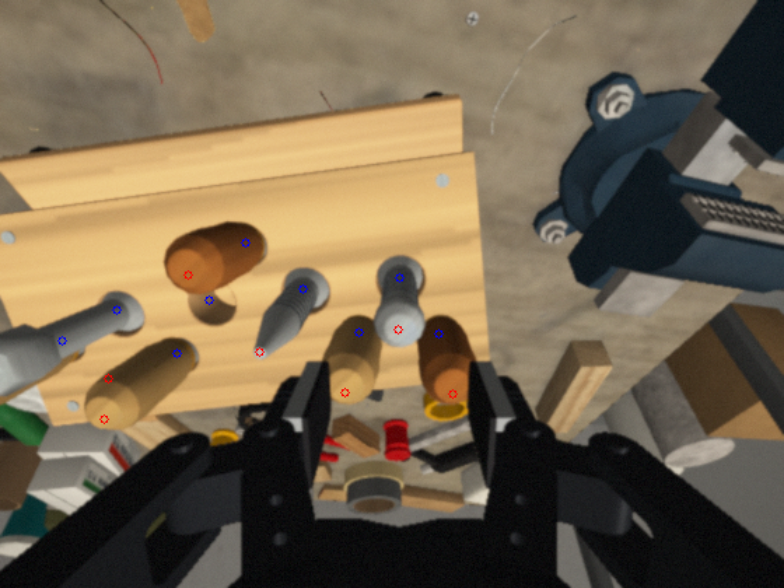

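The wrist view shows the setter's ball at (400,323) and its hole at (402,277), within about 1 mm of prediction. The fingers straddle the gap beside the two handles.

move_arm --motion '[[[0.02,0.035,0.6],[0,0,0],55],[[0.02,0.035,1.0],[0,0,0],55],[[0.02,0.035,1.3],[0,0,0],55],[[0.02,0.035,1.55],[0,0,0],55],[[0.02,0.035,1.67],[0,0,0],55],[[0.02,0.035,1.67],[0,0,0],55],[[0.02,0.035,1.67],[0,0,0],29],[[0.02,0.035,1.67],[0,0,0],29]]'

```text
time_s: 11.85
eef_pos: [0.4439, 0.3435, 0.1475]
eef_rot: [0.253, -0.117, 0.958, 0.062]
wrist_force: [0.2, -1.0, 0.1]
opening: 0.293
```

```bash
python3 - <<'E'
from h import *
p,r,o=obs(); print(p,o['wrist_force'],o['opening'],*move(*grasp_pose(RK,'setter',100,7)))
E
```

```text
[0.4439 0.3435 0.1475] [ 0.195  -0.9586  0.1262] 0.2931538479531703 [ 0.0036 -0.0253  0.011 ] [-0.0059  0.0209  0.0008]
```

move_arm --motion '[[[0,0,0],[0,0,0],0],[[0,0,0],[0,0,0],0],[[0,0,0],[0,0,0],0],[[0,0,-0.2],[0,0,0],0],[[0,0,-0.5],[0,0,0],0],[[0,0,-1.0],[0,0,0],0],[[0,0,-1.7],[0,0,0],0],[[0,0,-2.4],[0,0,0],0],[[0,0,-2.4],[0,0,0],0]]'

```text
time_s: 12.98
eef_pos: [0.3761, 0.3185, 0.275]
eef_rot: [0.255, -0.117, 0.958, 0.063]
wrist_force: [-0.3, -0.9, -1.8]
opening: 0.247
```

```bash
python3 - <<'E'
from h import *
p,r,o=obs(); print(p,o['wrist_force'],o['opening'],o['q'])
# candidate yaws of jaw line at anvil (avoid punch at pad: jaw line perpendicular to block axis preferred)
b=np.array([.619-.531,-.063+.083]); print('block dir',np.degrees(np.arctan2(b[1],b[0])))
for yaw in (90,103,80):
    Y=np.array([np.cos(np.radians(yaw)),np.sin(np.radians(yaw)),0]); Z=np.array([0,0,-1.]); rot=R.from_matrix(np.column_stack([np.cross(Y,Z),Y,Z]))
    for z in (.26,): print(yaw,z,*move([.619,-.062,z],rot))
    print('up',r.inv().apply([0,0,1]))
E
```

```text
[0.3761 0.3185 0.275 ] [-0.2896 -0.872  -1.8181] 0.24728445710737834 [ 0.5075 -0.3811  2.1339 -0.0944  0.864  -1.2646]
block dir 12.804266065286757
90 0.26 [-2.0678 -7.1703  0.9817] [0.9214 3.7024 1.7016]
up [-0.503   0.0618 -0.8621]
103 0.26 [-2.0678 -7.1703  0.9817] [0.4952 3.7738 0.1152]
up [-0.503   0.0618 -0.8621]
80 0.26 [-2.0678 -7.1703  0.9817] [1.2465 3.6251 2.9218]
up [-0.503   0.0618 -0.8621]
```

move_arm --motion '[[[-0.54,0.07,-0.93],[0,0,0],0],[[-0.8,-0.83,-0.82],[0,0.3,0],0],[[-1.07,-1.72,-0.7],[0.1,0.8,0],0],[[-1.33,-2.62,-0.59],[0.2,1.4,0],0],[[-1.6,-3.5,-0.48],[0.3,2,0],0],[[-1.87,-4.4,-0.37],[0.35,2.6,0.05],0],[[-2.13,-5.3,-0.26],[0.4,3.2,0.1],0],[[-2.4,-6.2,-0.14],[0.5,3.77,0.12],0],[[-2.66,-7.1,-0.03],[0.5,3.77,0.12],0],[[-2.66,-7.1,-0.03],[0.5,3.77,0.12],0]]'

```text
time_s: 14.22
eef_pos: [0.6199, -0.0666, 0.3226]
eef_rot: [-0.005, -0.11, 0.994, -0.001]
wrist_force: [-1.0, 0.7, -3.1]
opening: 0.251
```

```bash
python3 - <<'E'
from h import *
p,r,o=obs(); print(p,r.as_matrix(),o['opening'],o['wrist_force'],o['q']); k=viewer.calibration('wrist'); im=viewer.camera('wrist')
ks=viewer.calibration('scene'); print('jar',unproj(ks,(293.1,203.8),.041))
for d in spotter.outline_of('wrist','eyelet_setter')[:1]:
    g=d['region']; print(d['score'])
    for row in range(180,370,15):
        c=np.where(g[row])[0]
        if len(c): print(row,c.min(),c.max(),(c.min()+c.max())/2,end=' | ')
print()
for P in ([.619,-.062,.04],[.531,-.082,.04],p+[0,0,-.089],p): 
    uv=proj(k,P)[0]; print(uv); cv2.circle(im,tuple(int(v) for v in uv),3,(0,0,255),1)
cv2.imwrite('pics/w5.png',im)
Y=np.array([np.cos(np.radians(103)),np.sin(np.radians(103)),0]); rot=R.from_matrix(np.column_stack([np.cross(Y,[0,0,-1]),Y,[0,0,-1]]))
for z in (.2,.131): print(*move([.619,-.062,z],rot))
E
```

```text
[ 0.6199 -0.0666  0.3226] [[-0.9757 -0.2187 -0.0095]
 [-0.2187  0.9758 -0.003 ]
 [ 0.0099 -0.0009 -1.    ]] 0.25108135218900485 [-0.9784  0.7046 -3.0658] [-0.2942  0.2405  1.3693 -0.0056  1.54   -2.0853]
jar [0.6956 0.0711 0.041 ]
0.7
195 275 290 282.5 | 210 263 301 282.0 | 225 259 306 282.5 | 240 262 304 283.0 | 255 264 302 283.0 | 270 263 304 283.5 | 285 261 306 283.5 | 300 259 310 284.5 | 315 253 316 284.5 | 330 254 315 284.5 | 345 263 307 285.0 | 
[288.2211 174.0282]
[288.2733 100.5176]
[284.1351 221.6172]
[283.5114 282.5583]
[-0.0296  0.0164  2.068 ] [ 0.0003 -0.0635 -0.0227]
[-0.0398  0.0164  3.2179] [ 0.0003 -0.0635 -0.0227]
```

View pics/w5.png

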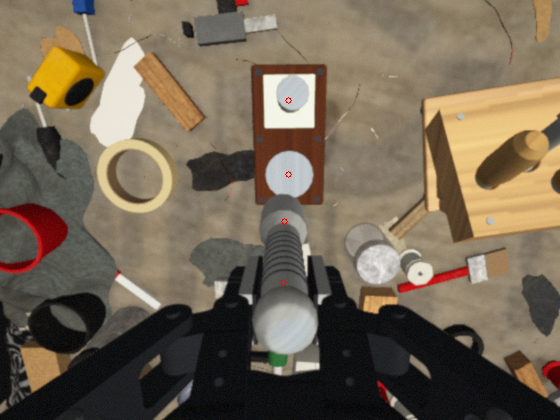

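The wrist view shows the anvil at (289,174), as predicted, the punch standing on the pad, and the setter's foot at about (283,215).

move_arm --motion '[[[-0.02,0.03,0.8],[0,-0.06,0],0],[[-0.03,0.03,1.6],[0,-0.06,0],0],[[-0.03,0.03,2.4],[0,-0.06,0],0],[[-0.04,0.03,2.9],[0,-0.06,0],0],[[-0.04,0.03,3.08],[0,-0.06,0],0],[[-0.04,0.03,3.08],[0,-0.06,0],0],[[-0.04,0.03,3.08],[0,-0.06,0],0]]'

```text
time_s: 15.2
eef_pos: [0.6212, -0.0612, 0.1439]
eef_rot: [0.003, -0.113, 0.994, -0.002]
wrist_force: [-0.2, -0.1, -2.3]
opening: 0.249
```

```bash
python3 - <<'E'
from h import *
p,r,o=obs(); print(p,r.as_matrix()[:,2],o['wrist_force'])
print(move([.619,-.062,.130],r))
grabs('p3')
E
```

```text
[ 0.6212 -0.0612  0.1439] [ 0.0065 -0.0026 -1.    ] [-0.2485 -0.1396 -2.343 ]
(array([ 0.0408, -0.004 ,  0.2322]), array([0., 0., 0.]))
```

View pics/p3.png

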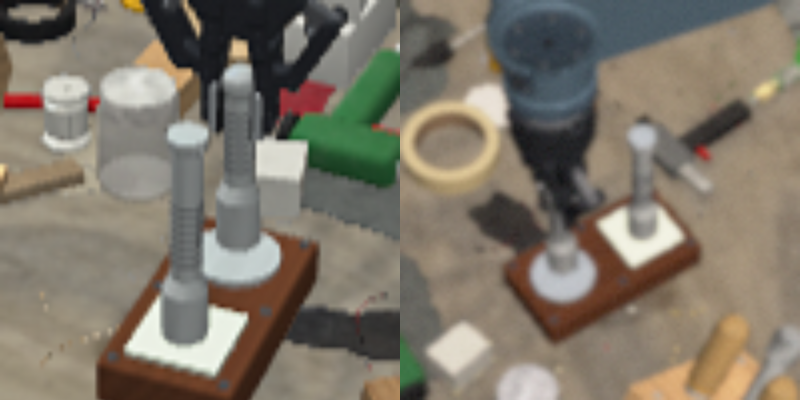

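The setter hovers over the anvil, centred, and the jar is well clear.

move_arm --motion '[[[0.03,0,0.1],[0,0,0],0],[[0.03,0,0.18],[0,0,0],0],[[0.03,0,0.22],[0,0,0],0],[[0.03,0,0.23],[0,0,0],0],[[0.03,0,0.23],[0,0,0],0]]'

```text
time_s: 15.98
eef_pos: [0.6202, -0.0621, 0.1307]
eef_rot: [0.004, -0.112, 0.994, -0.002]
wrist_force: [-1.9, 1.0, 10.0]
opening: 0.248
```

move_arm --motion '[[[0,0,-0.005],[0,0,0],26],[[0,0,-0.005],[0,0,0],30],[[0,0,-0.005],[0,0,0],45],[[0,0,-0.005],[0,0,0],60],[[0,0,-0.005],[0,0,0],60],[[0,0,-0.4],[0,0,0],60],[[0,0,-1.1],[0,0,0],60],[[0,0,-1.9],[0,0,0],60],[[0,0,-2.7],[0,0,0],60],[[0,0,-2.7],[0,0,0],60]]'

```text
time_s: 17.23
eef_pos: [0.6202, -0.062, 0.2957]
eef_rot: [0.006, -0.112, 0.994, -0.003]
wrist_force: [1.0, -0.3, -0.8]
opening: 0.602
```

```bash
python3 - <<'E'
from h import *
p,r,o=obs(); print(p,o['opening'],o['time_s'],o['wrist_force'])
grabs('p4')
a=cv2.imread('pics/p4.png'); w=cv2.imread('pics/p4_wrist.png')
s=cv2.imread('pics/p4_side.png')[180:320,260:410]; s=cv2.resize(s,(257,240))
w=cv2.resize(w,(320,240)); 
cv2.imwrite('pics/p5.png',np.vstack([a,np.hstack([w,s,np.zeros((240,800-577,3),np.uint8)])])[:600])
k=viewer.calibration('wrist')
for n,P in (('setter head',[.62,-.062,.04+.122]),('punch head',[.5315,-.083,.19])): print(n,proj(k,P))
for n in ('tack_jar','masking_tape','tape_measure'):
  for c in ('scene','side'):
    d=spotter.search_frame(c,n)
    if d: print(n,c,np.array(d[0]['centre'])*[560,420])
E
```

```text
[ 0.6202 -0.062   0.2957] 0.6023769283569882 17.225 [ 1.0161 -0.2586 -0.8311]
setter head [[282.7089 208.3469]]
punch head [[281.1314  91.3168]]
tack_jar scene [292.824 204.582]
tack_jar side [249.592 227.682]
masking_tape scene [394.8 264.6]
masking_tape side [232.176 142.884]
tape_measure scene [410.312 290.094]
tape_measure side [286.104 160.314]
```

View pics/p5.png

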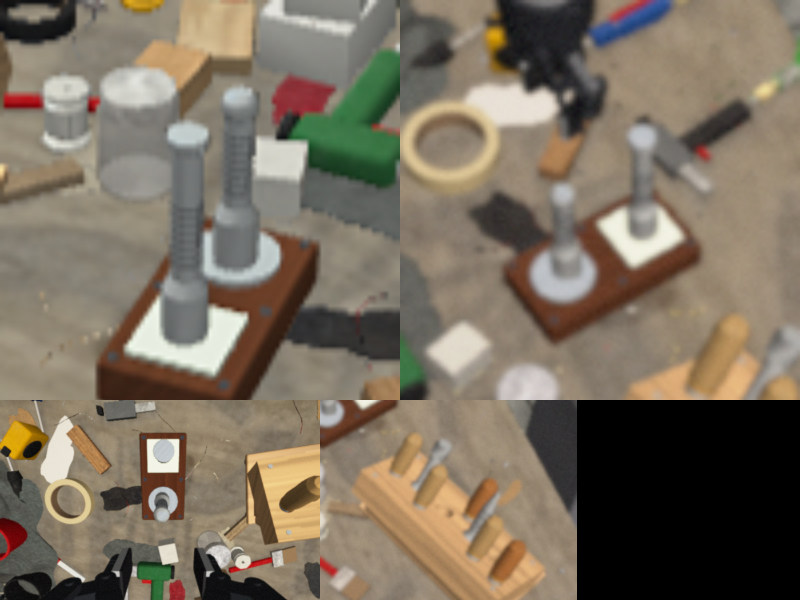

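Both tools stand upright near the middle of their spots. The other seven tools are in the rack, the bystanders look unmoved, and the gripper is clear.

```bash
python3 -c "
from bench import workorder; print(workorder.hand_in())"
```

```text
the job is handed in; nothing more can be done
None
```

I took the punch out first and stood it on the white pad, then stood the setter on the steel anvil. I handed the job in at about 18 s of the 56 s allowed.

- **Placement:** The last pictures show both tools upright, within a few mm of the middle of their spots. The gripper is open and clear above them.
- **Forces:** The highest wrist force I saw between moves was about 10 N, when each tool touched down.
- **Other tools and bystanders:** The other seven tools are still in their holes. The jar, tape roll and tape measure look unmoved.
- **Checks that disagreed:** The detector put the tape roll about 10 px lower in the final scene view. It also placed the tape measure wrongly in the side view, on the block, while the arm partly hid it. The roll matched its earlier place in the side view, the tape measure matched in the scene view, and the arm never went near either. I take both as detector errors.
- **Fit error:** The first rack fit was about 4 mm off. I corrected it from the wrist camera before grasping.

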